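# Seat the lid on the sprung chopper spindle and hold it down

## Robot

A 6-joint arm with a two-finger parallel gripper is mounted at the origin on the work surface. World frame = base frame: x ahead of the robot, y to its left, z up, the work surface at z = 0. Lengths are in mm, angles in rad, forces in N, time in s.
With the tool pointing down it reaches from about 350 to 875 mm from the base axis. Payload 4.2 kg.
Tool frame: the origin (TCP) lies at the very end of the fingers, on their centre line; the grasp point (between the pads) lies 19 mm behind it; z points along the fingers, y is the line along which they close (so a half turn about z gives the same grasp; the last joint's range is limited). The gripper opens to 85 mm and grips with 20 to 120 N. Pads are 22 mm wide; open, the fingers measure 114 mm over their backs; the gripper's body (76 mm by 85 mm) begins 54 mm behind the grasp point. The pads swing forward as they close: fully open they stand 13 mm farther back than shut.
Start: joints at [-1.036, 0.385, 0.008, 0, -1.194, -0.259], TCP at [170.214, -601.354, 231.312] pointing down, gripper open.
Joint ranges: [-3.14, 3.14], [-1.21, 2.06], [-1.07, 1.41], [-3.16, 2.05], [-2.99, -0.16], [-3.1, 3.1]. Speed limits (rad/s): [2.79, 2.79, 3.14, 3.14, 3.14, 3.14].

## Interface

Orientations are given as a unit quaternion [x, y, z, w].
In Python, from bench import arm, optics gives the robot as it stands. The module is installed in compiled form; this text tells all that it offers.
- The arm moves only by the tool step_arm, never from a script. Its argument "motion" is a list of rows, each an object with "dr": the turn, a rotation vector about the tool's x, y, z in units of 8 degrees (1.0 is 8 degrees), a list of three; "slide": the shift along the tool's x, y, z in mm, a list of three; "jaw": the finger opening in mm, from 0 to 85.4. A call has exactly 8 rows; each row is the pose to reach, as a shift and turn from the pose commanded when the call began, along the tool's axes at that moment; what a row does not reach only later rows make up. A row lasts 1/8 s, in which the tool goes at most 62.5 mm and 10.7 degrees, less where a joint would pass 70% of its speed; a pose out of reach is approached as far as the arm can. A call with a gripper value outside its range is refused whole. The fingers move at their own pace and stop on an object; the grip force is fixed at half the most. Time passes only in rows, so rows that repeat a pose let the fingers close, or fill a call up. It gives the time, the measured TCP pose, the force, the opening and the grip force at its end, in the units of the state.
- arm.read_state(): the state, without advancing time (a new reading comes with each control period).
- optics.get_image(name): name is "side" or "top"; returns the picture (420x560x3 uint8, blue, green, red); there is no depth.
- optics.camera_info(name): a dict with "camera_matrix" (3x3 intrinsics, pixels), "k1" (the pictures are not rectified: a ray, as slopes to the right and down, at radius r is drawn at 1 + k1 r^2 times it, then the intrinsics apply), "view" (4x4, takes a point from world to camera coordinates). Camera axes: x right, y up, looking along -z (the intrinsics and any distortion apply to the point x, -y, -z); pixel columns grow to the right and rows downward; lengths in mm; the calibration is good to about 2 mm. A picture is of the moment at which its call begins. camera_info takes no time and is no camera call.
- arm.job_done(): hands the job in; it is judged then, once.
The state is a dict: "clock": time; "joints": joint angles; "joint_vel": joint speeds; "joint_efforts": joint torques, N m; "position": TCP position; "ee_rot": TCP orientation; "contact_force": force on the tool from outside, world axes, zero at the start; "wrist_torque": the same for the moment, N m; "gripper_width": finger opening in mm; "grasp_force": force on a finger pad.
Only numpy, scipy, OpenCV 4.12 (cv2) and the standard library are available. Lean on these libraries where they do the work, as an engineer would, in place of code of your own. Each camera call takes 0.05 s, during which the arm holds its last target. There are 200 camera calls.

## Task

Pick up the grey chopper lid by its red knob, set it over the blue chopper tub and find the hidden spindle underneath so that the lid drops onto it. Then press the lid down against the spring until it sits fully home and level on the tub's rim, and finish like that: still gripping the knob and holding the lid down, since the chopper runs only while held. Leave the potato pail, the mug and the jar where they stand.

Things in the scene. Friction and masses are not known exactly. Their poses are not given: they have to be found in the camera images.
- lid: loose round lid, about 220 g, lying flat on the board, knob up. Origin at the centre of its flat underside, z up; yaw does not matter. Grey disc 156 mm across, 8 mm thick; grey hub 44 mm across up to 26 mm above the underside; on it a round red knob. A blind round socket, 16 mm across, 22 mm deep, opens at the origin in the underside (not visible from above)
- lid_knob (a point): point on the lid's axis inside the red knob, 48 mm above the lid's underside: where to grip it from above. The knob is 30 mm across, 32 mm tall, its top 10 mm above this point, the hub's flat top 22 mm below it
- chopper: blue round open tub, fixed, 80 mm high, 138 mm across at the rim, wall 5 mm. Origin at the centre of its underside, z up. In it stands a rigid upright steel spindle, 12 mm across, blunt tip with 1 mm chamfer, 99 mm above the underside (19 mm above the rim). In each run it stands up to 5 mm off the tub's centre in x and also in y: find it by feel, or look from above before the lid covers it
- chopper_rim (a point): centre of the tub's mouth, level with its rim (80 mm above its underside). Lid's underside 19 mm above this: riding on the spindle's tip, not on it. 8 mm above: socket has dropped over the spindle and the lid lies on the spring collar. 0 mm: home on the rim, wherever the spindle puts it sideways
- collar (a joint): yellow spring collar (34 mm across) around the spindle, its top 11 mm below the tip and 8 mm above the rim when up: 0 = up, grows in metres as pressed (0.008 when the lid is home, stop at 0.012). 2 N to start and 1 N more per mm, so 10 N with the lid home; let go, it lifts the lid again
- pail: loose white pail of potatoes with a green band, 100 mm across at the rim, 90 mm high with potatoes to 120 mm, bystander; origin at the centre of its underside
- mug: loose white mug, 76 mm across, 85 mm high, bystander; origin at the centre of its underside
- jar: loose amber jar with a red cap, 64 mm across, 100 mm high, bystander; origin at the centre of its underside
- board: white chopping board under the lid, fixed, 180 x 220 mm, 12 mm thick; origin at the centre of its underside
Mind the look-alikes: they are no part of the job. There is more than one size of the part that bears collar; the job needs the larger. There is more than one size of the lid; the job needs the larger.

How it is judged (in metres and radians):
On the way, in this order (a step that is already met when the one before it is completed fails the run):
1. the lid is picked up off the board (distance of lid from where it was at the start of the episode above 0.05 m and contact force between the fingers and lid above 0.5 N), for 0.1 s.
2. the lid has dropped onto the spindle (z of lid in the frame of chopper_rim between -0.002 and 0.013 m and horizontal distance between lid and chopper_rim below 0.012 m), for 0.05 s.
At the end, for the whole second after the job is handed in: the lid is on the spindle and pressed home: its underside within 2.5 mm of the rim's height, level within 2 degrees, within 12 mm of the tub's centre, the collar pressed more than 5 mm, and the robot's fingers are still on the lid (over 2 N), everything still (z of lid in the frame of chopper_rim between -0.003 and 0.0025 m and horizontal distance between lid and chopper_rim below 0.012 m and angle between lid's own z axis and vertical below 0.035 rad and value of joint collar above 0.005 m and contact force between the fingers and lid above 2 N and linear speed of lid below 0.02 m/s); the arm keeps its last pose, push and grip.
It fails at once if a bystander (pail, mug or jar) is shifted by more than 30 mm or tipped (distance of any of pail, mug, jar from where it was at the start of the episode above 0.03 m or angle between any of pail, mug, jar's own z axis and vertical above 0.35 rad).
It also fails if it takes over 51 s, if anything falls off the work surface, if the arm or the gripper's body presses on something with over 40 N, if the wrist force passes 120 N, or if a joint passes its speed limit or range.

## Working session

There is one attempt and no reset: what is moved stays moved. The work goes in short steps, Python scripts to look and compute and a tool call to move; the robot and the scene stay as the last step left them, time stands still between calls to the robot, and variables do not carry over. Pictures are saved under pics/ and viewed, at most 10 in all, crops included, and the job is handed in when it is done.

Besides the shell and the picture viewer there is one more tool, called after "Call:" in YAML: its name, and indented under it one key for each argument. step_arm: Moves the arm, as the interface text tells. Its arguments: {"type":"object","properties":{"motion":{"type":"array","items":{"type":"object","properties":{"dr":{"type":"array","items":{"type":"number"}},"slide":{"type":"array","items":{"type":"number"}},"jaw":{"type":"number"}}}}},"required":["motion"]}

```bash
mkdir -p pics
cat > h.py <<'E'
import numpy as np, cv2
from bench import arm, optics
def ray(name,u,v):
    c=optics.camera_info(name);K=np.array(c["camera_matrix"]);V=np.array(c["view"])
    k=c["k1"]; d=np.array([(u-K[0,2])/K[0,0],(v-K[1,2])/K[1,1]]);s=d.copy()
    for _ in range(30): s=d/(1+k*(s@s))
    R=V[:3,:3];o=-R.T@V[:3,3];w=R.T@np.array([s[0],-s[1],-1]);return o,w/np.linalg.norm(w)
def onz(name,u,v,z):
    o,w=ray(name,u,v);return o+w*(z-o[2])/w[2]
def proj(name,p):
    c=optics.camera_info(name);K=np.array(c["camera_matrix"]);V=np.array(c["view"])
    q=V[:3,:3]@np.array(p,float)+V[:3,3];s=np.array([q[0],-q[1]])/-q[2];s=s*(1+c["k1"]*(s@s))
    return K[:2,:2]@s+K[:2,2]
E
python3 - <<'E'
from h import *
for n in("top","side"):
    i=np.array(optics.get_image(n));cv2.imwrite(f"pics/{n}0.png",i);print(n,ray(n,280,210),optics.camera_info(n)["camera_matrix"])
print(arm.read_state())
E
```

```text
top (array([ 458.58374122,   41.36243372, 1108.97171786]), array([ 0.13247797,  0.02922558, -0.99075499])) [[453.02919867   0.         281.05464137]
 [  0.         453.02919867 212.72833196]
 [  0.           0.           1.        ]]
side (array([ 538.04563055, -525.14937051,  750.35512561]), array([ 0.05358799,  0.63572531, -0.77005302])) [[415.16118693   0.         279.84312376]
 [  0.         415.16118693 207.40489362]
 [  0.           0.           1.        ]]
{'clock': 0.1, 'joints': array([-1.03641816e+00,  3.85465874e-01,  6.73138546e-03, -4.35718973e-04,
       -1.19401443e+00, -2.58588771e-01]), 'joint_vel': array([ 1.87207224e-03, -2.05049545e-03,  3.83056877e-03,  1.75411072e-03,
        8.35608385e-05,  2.65982004e-04]), 'joint_efforts': array([-3.79436096e-04, -3.93319094e+01,  1.88929760e+01,  4.19793740e+00,
       -2.55421452e-03,  5.96507846e-06]), 'position': array([ 170.04959051, -600.85996004,  230.32702478]), 'ee_rot': array([-1.37378443e-01,  9.90518132e-01,  9.78759122e-04, -1.90232565e-04]), 'contact_force': array([0.0379325 , 0.30924248, 0.96248068]), 'wrist_torque': array([-0.00270349, -0.04200888, -0.00097384]), 'grasp_force': 0.0, 'gripper_width': 85.28662294808322}
```

View pics/top0.png

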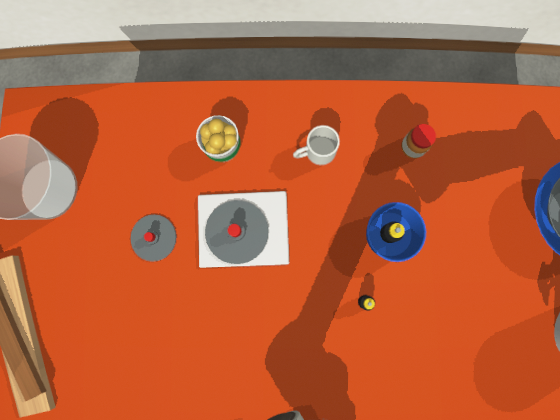

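View pics/side0.png

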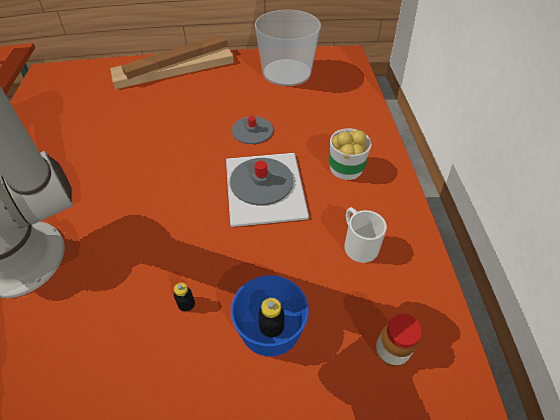

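Top view: large lid on the white board at (236,230), small lid on the table at (152,237). Large collar in the blue tub at (396,231), small collar loose at (368,303). The job's parts are the lid on the board and the collar in the tub; pail (217,138), mug (322,145) and jar (419,140) stand farther out. I'll measure and confirm with a crop.

```bash
cat > m.py <<'E'
from h import *
def tri(a,b):
    (o1,d1),(o2,d2)=ray("top",*a),ray("side",*b)
    t=np.linalg.lstsq(np.c_[d1,-d2],o2-o1,rcond=None)[0];p,q=o1+t[0]*d1,o2+t[1]*d2
    return (p+q)/2,np.linalg.norm(p-q)
def comps(m,box,amin=8):
    x0,y0,x1,y1=box;k=np.zeros_like(m);k[y0:y1,x0:x1]=m[y0:y1,x0:x1]
    n,_,s,c=cv2.connectedComponentsWithStats(k);return [(c[i].round(1),s[i]) for i in range(1,n) if s[i,4]>=amin]
E
python3 - <<'E'
from m import *
np.set_printoptions(precision=1,suppress=True)
T=cv2.imread("pics/top0.png");S=cv2.imread("pics/side0.png")
H=lambda i:cv2.cvtColor(i,cv2.COLOR_BGR2HSV)
red=lambda i:(((H(i)[...,0]<4)|(H(i)[...,0]>174))&(H(i)[...,1]>150)&(H(i)[...,2]>90)).astype(np.uint8)
yel=lambda i:cv2.inRange(H(i),(22,120,90),(36,255,255))
blu=lambda i:cv2.inRange(H(i),(100,120,40),(130,255,255))
gry=lambda i:cv2.inRange(H(i),(0,0,40),(179,70,135))
print("red",comps(red(T),(120,190,300,280)),comps(red(S),(220,100,310,230)))
print("yel",comps(yel(T),(340,200,440,320)),comps(yel(S),(160,270,320,350)))
def outer(m,box):
    x0,y0,x1,y1=box;k=np.zeros_like(m);k[y0:y1,x0:x1]=m[y0:y1,x0:x1]
    return max(cv2.findContours(k,0,1)[0],key=cv2.contourArea)[:,0].astype(float)
def fit(P):
    A=np.c_[2*P[:,:2],np.ones(len(P))];s=np.linalg.lstsq(A,(P[:,:2]**2).sum(1),rcond=None)[0]
    return s[:2],np.sqrt(s[2]+s[:2]@s[:2])
c=outer(gry(T),(195,190,290,270));h=cv2.convexHull(c.astype(np.float32))[:,0]
print("lid disc z20",fit(np.array([onz("top",*p,20) for p in h])))
for n,i,b in(("top",T,(350,190,440,275)),("side",S,(220,270,315,360))):
    h=cv2.convexHull(outer(blu(i),b).astype(np.float32))[:,0]
    P=np.array([onz(n,*p,80) for p in h])
    # hull of tub: drop points left inside the rim circle iteratively
    for _ in range(6):
        f=fit(P);r=np.linalg.norm(P[:,:2]-f[0],axis=1)-f[1]
        if n=="top": P=P[abs(r)<max(2.,1.5*r.std())]
    print("rim",n,f,len(P))
for n,uv,z in(("pail",(217,138),110),("mug",(322,145),85),("jar",(423,135),100)):print(n,onz("top",*uv,z))
a=cv2.resize(T[185:275,190:310],None,fx=5,fy=5,interpolation=2)[:, :400]
b=cv2.resize(T[190:280,356:436],None,fx=5,fy=5,interpolation=2)
cv2.imwrite("pics/crop.png",np.hstack([a[:450],b[:450]]))
E
```

```text
red [(array([234.1, 230. ]), array([228, 224,  13,  13, 135], dtype=int32)), (array([149. , 236.5]), array([144, 232,  11,  10,  82], dtype=int32))] [(array([251.6, 121.2]), array([248, 116,   8,  11,  77], dtype=int32)), (array([260.6, 168.9]), array([255, 161,  12,  17, 186], dtype=int32))]
yel [(array([395.8, 230.3]), array([389, 223,  15,  15, 156], dtype=int32)), (array([368.5, 303.3]), array([363, 298,  12,  12,  92], dtype=int32))] [(array([180.5, 289.4]), array([174, 283,  14,  13, 116], dtype=int32)), (array([270.7, 308.2]), array([261, 298,  20,  20, 252], dtype=int32))]
lid disc z20 (array([552., 179.]), np.float64(76.51839943492419))
rim top (array([ 548. , -193.5]), np.float64(67.47940802544886)) 35
rim side (array([ 548.4, -202.3]), np.float64(71.86794855379142)) 39
pail [758.3 216.9 110. ]
mug [748.6 -25.   85. ]
jar [ 770.5 -259.   100. ]
```

View pics/crop.png

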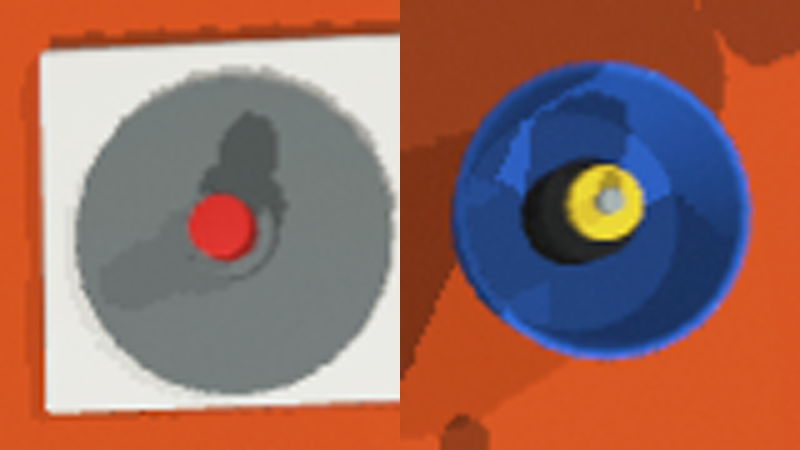

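The crop confirms it: the grey lid (153 mm measured, 156 mm given) lies on the white board with its red knob, and the yellow collar with its steel tip stands in the blue tub.

```bash
cat > mv.py <<'E'
from m import *
from scipy.spatial.transform import Rotation as R
import sys
np.set_printoptions(precision=2,suppress=True)
def to(p):
    s=arm.read_state();return R.from_quat(s["ee_rot"]).inv().apply(np.array(p)-s["position"])
E
python3 - <<'E'
from mv import *
print("knob tri",tri((234.3,229.5),(260.9,168.0)),"top z70",onz("top",234,229.9,70)) 
T=cv2.imread("pics/top0.png");S=cv2.imread("pics/side0.png")
for n,I,b in(("top",T,(389,222,405,238)),("side",S,(262,297,282,317))):
    g=cv2.inRange(cv2.cvtColor(I,cv2.COLOR_BGR2HSV),(0,0,60),(179,90,255));
    for c,s in comps(g,b,3): print(n,c,s,onz(n,*c,99))
for n,uv in(("top",(397.6,229.4)),): print("tip",onz(n,*uv,99))
print("collar",onz("top",396,230,87.5))
R0=R.from_quat(arm.read_state()["ee_rot"]).as_matrix();print(R0);print("to knob above",to((552,179,231)),to((552,179,41)))
E
```

```text
knob tri (array([552.1 , 178.86,  57.95]), np.float64(1.094633776393164)) top z70 [550.64 178.01  70.  ]
top [402. 225.] [401 224   3   3   3] [ 560.91 -203.27   99.  ]
top [397.5 229.7] [395 227   6   6  25] [ 550.28 -192.8    99.  ]
top [404. 229.] [404 228   1   3   3] [ 551.9 -207.6   99. ]
side [266.  298.3] [265 298   3   2   3] [ 543.03 -184.18   99.  ]
side [270.6 304.5] [267 301   8   8  48] [ 550.2  -196.67   99.  ]
tip [ 550.95 -193.04   99.  ]
collar [ 550.63 -192.01   87.5 ]
[[-0.96 -0.27 -0.  ]
 [-0.27  0.96  0.  ]
 [ 0.    0.   -1.  ]]
to knob above [-579.77  646.48    0.55] [-579.79  646.1   190.55]
```

Call:
step_arm:
  motion:
    - {"slide": [-40,45,0],"jaw": 85}
    - {"slide": [-80,90,0],"jaw": 85}
    - {"slide": [-120,134,0],"jaw": 85}
    - {"slide": [-160,178,0],"jaw": 85}
    - {"slide": [-200,223,0],"jaw": 85}
    - {"slide": [-240,268,0],"jaw": 85}
    - {"slide": [-280,312,0],"jaw": 85}
    - {"slide": [-320,357,0],"jaw": 85}

```text
$.motion[0]: bad value
```

```bash
python3 -c "
from mv import *
print(to((552,179,231)),arm.read_state()['joints'])"
```

```text
[-579.77  646.48    0.55] [-1.04  0.39  0.01 -0.   -1.19 -0.26]
```

Each row needs "dr" as well.

Call:
step_arm:
  motion:
    - {"dr": [0,0,0],"slide": [-40,45,0],"jaw": 85}
    - {"dr": [0,0,0],"slide": [-80,90,0],"jaw": 85}
    - {"dr": [0,0,0],"slide": [-120,134,0],"jaw": 85}
    - {"dr": [0,0,0],"slide": [-160,178,0],"jaw": 85}
    - {"dr": [0,0,0],"slide": [-200,223,0],"jaw": 85}
    - {"dr": [0,0,0],"slide": [-240,268,0],"jaw": 85}
    - {"dr": [0,0,0],"slide": [-280,312,0],"jaw": 85}
    - {"dr": [0,0,0],"slide": [-320,357,0],"jaw": 85}

```text
clock: 1.1
position: [381.2, -168.8, 231.3]
ee_rot: [-0.137, 0.991, 0.0, 0.0]
contact_force: [1.5, 0.1, 0.7]
gripper_width: 85.0
grasp_force: 0.0
```

```bash
python3 -c "
from mv import *
print(to((552,179,231)),arm.read_state()['joints'])"
```

```text
[-259.05  288.19    0.4 ] [-0.02  0.02 -0.46 -0.   -1.09 -1.27]
```

Call:
step_arm:
  motion:
    - {"dr": [0,0,0],"slide": [-38,42,0],"jaw": 85}
    - {"dr": [0,0,0],"slide": [-76,84,0],"jaw": 85}
    - {"dr": [0,0,0],"slide": [-114,127,0],"jaw": 85}
    - {"dr": [0,0,0],"slide": [-152,170,0],"jaw": 85}
    - {"dr": [0,0,0],"slide": [-190,212,0],"jaw": 85}
    - {"dr": [0,0,0],"slide": [-228,254,20],"jaw": 85}
    - {"dr": [0,0,0],"slide": [-259,288,60],"jaw": 85}
    - {"dr": [0,0,0],"slide": [-259,288,100],"jaw": 85}

```text
clock: 2.1
position: [552.7, 179.8, 129.3]
ee_rot: [-0.139, 0.99, 0.0, 0.0]
contact_force: [-0.1, -0.3, -0.2]
gripper_width: 85.1
grasp_force: 0.0
```

```bash
python3 -c "
from mv import *
print(to((552,179,42)),arm.read_state()['position'])"
```

```text
[ 0.96 -0.62 87.32] [552.71 179.83 129.32]
```

Call:
step_arm:
  motion:
    - {"dr": [0,0,0],"slide": [0,0,30],"jaw": 85}
    - {"dr": [0,0,0],"slide": [0,0,60],"jaw": 85}
    - {"dr": [0,0,0],"slide": [0,0,80],"jaw": 85}
    - {"dr": [0,0,0],"slide": [0,0,88],"jaw": 85}
    - {"dr": [0,0,0],"slide": [0,0,88],"jaw": 50}
    - {"dr": [0,0,0],"slide": [0,0,88],"jaw": 10}
    - {"dr": [0,0,0],"slide": [0,0,88],"jaw": 10}
    - {"dr": [0,0,0],"slide": [0,0,88],"jaw": 10}

```text
clock: 3.1
position: [552.5, 177.5, 44.6]
ee_rot: [-0.138, 0.99, 0.0, 0.001]
contact_force: [-0.9, 1.8, 4.0]
gripper_width: 28.3
grasp_force: 59.5
```

```bash
python3 -c "
from mv import *
s=arm.read_state();print(s['position'],s['gripper_width'],s['grasp_force'],s['contact_force'])"
```

```text
[552.48 177.5   44.61] 28.341795549948237 59.481446743011475 [-0.93  1.82  3.97]
```

Call:
step_arm:
  motion:
    - {"dr": [0,0,0],"slide": [0,0,-10],"jaw": 10}
    - {"dr": [0,0,0],"slide": [0,0,-30],"jaw": 10}
    - {"dr": [0,0,0],"slide": [0,0,-55],"jaw": 10}
    - {"dr": [0,0,0],"slide": [0,0,-80],"jaw": 10}
    - {"dr": [0,0,0],"slide": [0,0,-105],"jaw": 10}
    - {"dr": [0,0,0],"slide": [0,0,-120],"jaw": 10}
    - {"dr": [0,0,0],"slide": [0,0,-120],"jaw": 10}
    - {"dr": [0,0,0],"slide": [0,0,-120],"jaw": 10}

```text
clock: 4.1
position: [550.9, 176.6, 162.1]
ee_rot: [-0.137, 0.991, -0.0, -0.001]
contact_force: [0.1, 0.3, -2.8]
gripper_width: 28.4
grasp_force: 59.3
```

```bash
python3 -c "
from mv import *
s=arm.read_state();print(s['position'],s['gripper_width'],s['grasp_force'],s['contact_force'],s['wrist_torque'])
T=np.array(optics.get_image('top'));S=np.array(optics.get_image('side'));cv2.imwrite('pics/both1.png',np.hstack([T[150:320,120:460],S[40:210,180:400]]))
p=s['position'];print(to((550.5,-193,p[2])))
"
```

```text
[550.86 176.58 162.13] 28.411795233677314 59.251429438591 [ 0.14  0.27 -2.82] [ 0.07  0.02 -0.02]
[ 101.08 -355.51    0.29]
```

View pics/both1.png

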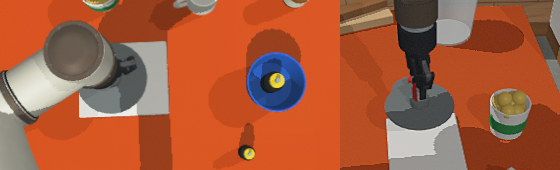

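The lid hangs level in the fingers, clear of the board. Now over the tub.

Call:
step_arm:
  motion:
    - {"dr": [0,0,0],"slide": [8,-28,0],"jaw": 10}
    - {"dr": [0,0,0],"slide": [24,-85,0],"jaw": 10}
    - {"dr": [0,0,0],"slide": [42,-146,0],"jaw": 10}
    - {"dr": [0,0,0],"slide": [59,-207,0],"jaw": 10}
    - {"dr": [0,0,0],"slide": [76,-268,0],"jaw": 10}
    - {"dr": [0,0,0],"slide": [92,-325,0],"jaw": 10}
    - {"dr": [0,0,0],"slide": [101,-355,0],"jaw": 10}
    - {"dr": [0,0,0],"slide": [101,-355,0],"jaw": 10}

```text
clock: 5.2
position: [550.3, -194.3, 162.0]
ee_rot: [-0.135, 0.991, 0.0, -0.001]
contact_force: [-0.0, -0.5, -1.7]
gripper_width: 28.1
grasp_force: 59.6
```

```bash
python3 -c "
from mv import *
s=arm.read_state();p=s['position'];print(p,s['joints']);print(to((550.5,-193,p[2])))
"
```

```text
[ 550.34 -194.33  162.01] [-0.06  0.37 -0.19 -0.   -1.01 -1.24]
[-0.51  1.23 -0.  ]
```

Call:
step_arm:
  motion:
    - {"dr": [0,0,0],"slide": [0,1,10],"jaw": 10}
    - {"dr": [0,0,0],"slide": [0,1,20],"jaw": 10}
    - {"dr": [0,0,0],"slide": [0,1,27],"jaw": 10}
    - {"dr": [0,0,0],"slide": [0,1,29],"jaw": 10}
    - {"dr": [0,0,0],"slide": [0,1,30],"jaw": 10}
    - {"dr": [0,0,0],"slide": [0,1,31],"jaw": 10}
    - {"dr": [0,0,0],"slide": [0,1,32],"jaw": 10}
    - {"dr": [0,0,0],"slide": [0,1,33],"jaw": 10}

```text
clock: 6.2
position: [551.3, -191.3, 131.1]
ee_rot: [-0.138, 0.99, -0.0, 0.0]
contact_force: [-0.9, 1.5, 3.2]
gripper_width: 28.6
grasp_force: 59.7
```

Contact on the tip (about 5 N over the hanging weight) at the expected height, with no drop yet. I'll make a small circle search under light pressure.

Call:
step_arm:
  motion:
    - {"dr": [0,0,0],"slide": [1.5,0,1],"jaw": 10}
    - {"dr": [0,0,0],"slide": [1.1,1.1,1],"jaw": 10}
    - {"dr": [0,0,0],"slide": [0,1.5,1],"jaw": 10}
    - {"dr": [0,0,0],"slide": [-1.1,1.1,1],"jaw": 10}
    - {"dr": [0,0,0],"slide": [-1.5,0,1],"jaw": 10}
    - {"dr": [0,0,0],"slide": [-1.1,-1.1,1],"jaw": 10}
    - {"dr": [0,0,0],"slide": [0,-1.5,1],"jaw": 10}
    - {"dr": [0,0,0],"slide": [1.1,-1.1,1],"jaw": 10}

```text
clock: 7.2
position: [550.3, -192.1, 129.2]
ee_rot: [-0.138, 0.99, 0.0, 0.0]
contact_force: [-0.6, -0.6, -0.2]
gripper_width: 28.4
grasp_force: 59.8
```

Call:
step_arm:
  motion:
    - {"dr": [0,0,0],"slide": [0,0,1],"jaw": 10}
    - {"dr": [0,0,0],"slide": [0,0,1],"jaw": 10}
    - {"dr": [0,0,0],"slide": [0,0,2],"jaw": 10}
    - {"dr": [0,0,0],"slide": [0,0,2],"jaw": 10}
    - {"dr": [0,0,0],"slide": [0,0,3],"jaw": 10}
    - {"dr": [0,0,0],"slide": [0,0,3],"jaw": 10}
    - {"dr": [0,0,0],"slide": [0,0,3],"jaw": 10}
    - {"dr": [0,0,0],"slide": [0,0,3],"jaw": 10}

```text
clock: 8.2
position: [550.2, -192.6, 126.4]
ee_rot: [-0.137, 0.991, -0.0, 0.0]
contact_force: [0.7, 0.8, -2.5]
gripper_width: 28.3
grasp_force: 59.8
```

The lid is below tip height and hanging free, so the socket is over the spindle. Next, down to the collar.

Call:
step_arm:
  motion:
    - {"dr": [0,0,0],"slide": [0,0,1],"jaw": 10}
    - {"dr": [0,0,0],"slide": [0,0,2],"jaw": 10}
    - {"dr": [0,0,0],"slide": [0,0,3],"jaw": 10}
    - {"dr": [0,0,0],"slide": [0,0,4],"jaw": 10}
    - {"dr": [0,0,0],"slide": [0,0,5],"jaw": 10}
    - {"dr": [0,0,0],"slide": [0,0,6],"jaw": 10}
    - {"dr": [0,0,0],"slide": [0,0,7],"jaw": 10}
    - {"dr": [0,0,0],"slide": [0,0,8],"jaw": 10}

```text
clock: 9.2
position: [550.2, -192.6, 118.7]
ee_rot: [-0.138, 0.99, -0.0, 0.0]
contact_force: [-1.6, 0.8, 1.5]
gripper_width: 27.9
grasp_force: 60.1
```

The collar is engaged (about 4 N net), so now the press.

Call:
step_arm:
  motion:
    - {"dr": [0,0,0],"slide": [0,0,1],"jaw": 10}
    - {"dr": [0,0,0],"slide": [0,0,2],"jaw": 10}
    - {"dr": [0,0,0],"slide": [0,0,3],"jaw": 10}
    - {"dr": [0,0,0],"slide": [0,0,4],"jaw": 10}
    - {"dr": [0,0,0],"slide": [0,0,5],"jaw": 10}
    - {"dr": [0,0,0],"slide": [0,0,6],"jaw": 10}
    - {"dr": [0,0,0],"slide": [0,0,7],"jaw": 10}
    - {"dr": [0,0,0],"slide": [0,0,7],"jaw": 10}

```text
clock: 10.2
position: [550.2, -192.7, 113.2]
ee_rot: [-0.138, 0.99, -0.0, 0.0]
contact_force: [-5.2, 3.4, 11.9]
gripper_width: 27.7
grasp_force: 61.3
```

Call:
step_arm:
  motion:
    - {"dr": [0,0,0],"slide": [0,0,0.5],"jaw": 10}
    - {"dr": [0,0,0],"slide": [0,0,1],"jaw": 10}
    - {"dr": [0,0,0],"slide": [0,0,1.5],"jaw": 10}
    - {"dr": [0,0,0],"slide": [0,0,2],"jaw": 10}
    - {"dr": [0,0,0],"slide": [0,0,2],"jaw": 10}
    - {"dr": [0,0,0],"slide": [0,0,2],"jaw": 10}
    - {"dr": [0,0,0],"slide": [0,0,2],"jaw": 10}
    - {"dr": [0,0,0],"slide": [0,0,2],"jaw": 10}

```text
clock: 11.2
position: [550.2, -192.7, 113.2]
ee_rot: [-0.138, 0.99, -0.001, 0.001]
contact_force: [-8.9, 3.7, 20.5]
gripper_width: 28.3
grasp_force: 62.2
```

```bash
python3 -c "
from mv import *
S=np.array(optics.get_image('side'));cv2.imwrite('pics/s2.png',cv2.resize(S[240:380,190:350],None,fx=4,fy=4))
s=arm.read_state();print(s['position'],s['contact_force'],s['wrist_torque'],R.from_quat(s['ee_rot']).as_matrix()[:,2])
"
```

```text
[ 550.2  -192.69  113.15] [-7.58  4.79 19.6 ] [ 1.51  2.41 -0.09] [ 0. -0. -1.]
```

View pics/s2.png

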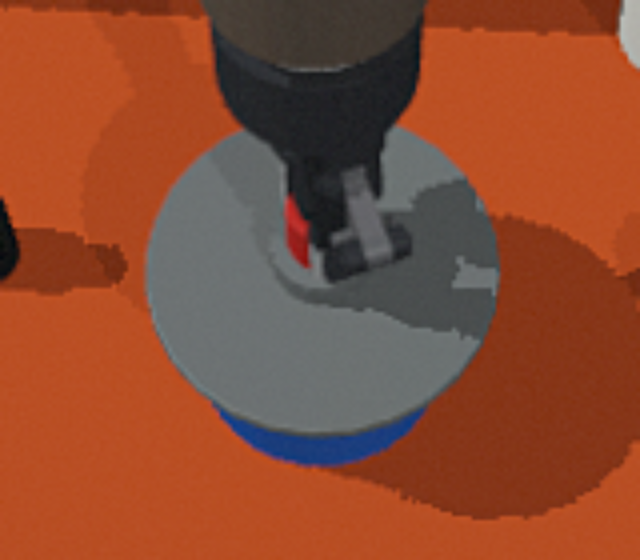

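The picture shows the lid covering the tub evenly, front edge around (320,430), with the blue wall just below it and the knob still gripped. The height has stopped hard at 113.2 mm. That puts the underside at about 80.6 mm (rim 80), with about 22 N net against the 10 N spring, so it is home. Handing in.

```bash
python3 -c "
from bench import arm
print(arm.job_done())"
```

```text
the job is handed in; nothing more can be done
None
```

I handed the job in at about 11 s with the lid on the spindle, pressed home and level on the tub's rim, and the knob still gripped; the hand-in call returned no verdict, so I don't know how it was judged.

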